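# Slide three full sample jars onto the bench balance

### The job

Five identical closed jars stand on the white weighing board; three are full and two are empty, which you can tell only by how hard they are to push. Slide exactly the three full jars, upright and without lifting them, wholly onto the steel balance plate, and leave the two empty ones standing clear of the plate: never leave an empty jar on it, even for a moment. Do not disturb the black tub or the orange tip box.

Things in the scene. Friction and masses are not known exactly. Their poses are not given: they have to be found in the camera images.
- board: White weighing board, fixed, 375 mm (its x, from -180 to +195) by 760 mm (y) and 30 mm thick; origin on its underside, at the table top. Its top, on which the jars stand, is 30 mm above the table. Its x axis points from the jars towards the balance plate.
- plate_top (a point): Centre of the upper face of the steel balance plate, 130 mm (x) by 440 mm (y), let into the board 100 mm along the board's +x from the board's origin; axes parallel to the board's. Unloaded it lies 1 mm below the board's top, and it sinks as it is loaded.
- plate (a joint): How far the balance plate has sunk, in m: 0 unloaded, about 0.0023 for each full jar, about 0.0006 for an empty one; end stop at 0.016.
- jar_1: Round opaque jar, white with a flat blue lid, 92 mm diameter, 55 mm tall (too wide for the gripper); origin at the centre of its underside, z up along its axis. About 0.59 kg if full, 0.15 kg if empty; all five look alike, and which numbers are full changes from start to start.
- jar_2: Round opaque jar, white with a flat blue lid, 92 mm diameter, 55 mm tall (too wide for the gripper); origin at the centre of its underside, z up along its axis. About 0.59 kg if full, 0.15 kg if empty; all five look alike, and which numbers are full changes from start to start.
- jar_3: Round opaque jar, white with a flat blue lid, 92 mm diameter, 55 mm tall (too wide for the gripper); origin at the centre of its underside, z up along its axis. About 0.59 kg if full, 0.15 kg if empty; all five look alike, and which numbers are full changes from start to start.
- jar_4: Round opaque jar, white with a flat blue lid, 92 mm diameter, 55 mm tall (too wide for the gripper); origin at the centre of its underside, z up along its axis. About 0.59 kg if full, 0.15 kg if empty; all five look alike, and which numbers are full changes from start to start.
- jar_5: Round opaque jar, white with a flat blue lid, 92 mm diameter, 55 mm tall (too wide for the gripper); origin at the centre of its underside, z up along its axis. About 0.59 kg if full, 0.15 kg if empty; all five look alike, and which numbers are full changes from start to start.
- tub: Bystander: open black plastic tub, 72 mm across the rim, 60 mm tall, standing on the board beside one end of the plate; origin at the centre of its underside.
- tip_box: Bystander: orange box with a clear lid, 87 x 72 x 59 mm, on the board beside the other end of the plate; origin at the centre of its underside.
There are look-alikes about, which are no part of the job. Leave any purple or turquoise look-alike of the jar_4 alone.

How it is judged (in metres and radians):
At the end, for the whole second after the job is handed in: Exactly three jars, the full ones, stand wholly on the balance plate (it has then sunk by 6.4 to 7.24 mm); the other two stand on the board with their whole footprint clear of the plate; all upright within 0.1 rad and at rest (((x of jar_1 in the frame of plate_top between -0.0185 and 0.0185 m and y of jar_1 in the frame of plate_top between -0.1735 and 0.1735 m) or not (x of jar_1 in the frame of plate_top between -0.111 and 0.111 m and y of jar_1 in the frame of plate_top between -0.266 and 0.266 m)) and ((x of jar_2 in the frame of plate_top between -0.0185 and 0.0185 m and y of jar_2 in the frame of plate_top between -0.1735 and 0.1735 m) or not (x of jar_2 in the frame of plate_top between -0.111 and 0.111 m and y of jar_2 in the frame of plate_top between -0.266 and 0.266 m)) and ((x of jar_3 in the frame of plate_top between -0.0185 and 0.0185 m and y of jar_3 in the frame of plate_top between -0.1735 and 0.1735 m) or not (x of jar_3 in the frame of plate_top between -0.111 and 0.111 m and y of jar_3 in the frame of plate_top between -0.266 and 0.266 m)) and ((x of jar_4 in the frame of plate_top between -0.0185 and 0.0185 m and y of jar_4 in the frame of plate_top between -0.1735 and 0.1735 m) or not (x of jar_4 in the frame of plate_top between -0.111 and 0.111 m and y of jar_4 in the frame of plate_top between -0.266 and 0.266 m)) and ((x of jar_5 in the frame of plate_top between -0.0185 and 0.0185 m and y of jar_5 in the frame of plate_top between -0.1735 and 0.1735 m) or not (x of jar_5 in the frame of plate_top between -0.111 and 0.111 m and y of jar_5 in the frame of plate_top between -0.266 and 0.266 m)) and value of joint plate between 0.0064 and 0.00724 m and angle between each of jar_1, jar_2, jar_3, jar_4, jar_5's own z axis and vertical below 0.1 rad and linear speed of each of jar_1, jar_2, jar_3, jar_4, jar_5 below 0.01 m/s and height (world z) of each of jar_1, jar_2, jar_3, jar_4, jar_5 above 0.015 m); the robot touches nothing.
It fails at once if an empty jar is left standing on the balance plate: all jars at rest, untouched, each wholly on or wholly off the plate, and the plate not sunk as by 0, 1, 2 or 3 full jars ((value of joint plate between 0.0003 and 0.0019 m or value of joint plate between 0.0026 and 0.0043 m or value of joint plate between 0.00495 and 0.0064 m or value of joint plate above 0.00724 m) and ((x of jar_1 in the frame of plate_top between -0.0185 and 0.0185 m and y of jar_1 in the frame of plate_top between -0.1735 and 0.1735 m) or not (x of jar_1 in the frame of plate_top between -0.111 and 0.111 m and y of jar_1 in the frame of plate_top between -0.266 and 0.266 m)) and ((x of jar_2 in the frame of plate_top between -0.0185 and 0.0185 m and y of jar_2 in the frame of plate_top between -0.1735 and 0.1735 m) or not (x of jar_2 in the frame of plate_top between -0.111 and 0.111 m and y of jar_2 in the frame of plate_top between -0.266 and 0.266 m)) and ((x of jar_3 in the frame of plate_top between -0.0185 and 0.0185 m and y of jar_3 in the frame of plate_top between -0.1735 and 0.1735 m) or not (x of jar_3 in the frame of plate_top between -0.111 and 0.111 m and y of jar_3 in the frame of plate_top between -0.266 and 0.266 m)) and ((x of jar_4 in the frame of plate_top between -0.0185 and 0.0185 m and y of jar_4 in the frame of plate_top between -0.1735 and 0.1735 m) or not (x of jar_4 in the frame of plate_top between -0.111 and 0.111 m and y of jar_4 in the frame of plate_top between -0.266 and 0.266 m)) and ((x of jar_5 in the frame of plate_top between -0.0185 and 0.0185 m and y of jar_5 in the frame of plate_top between -0.1735 and 0.1735 m) or not (x of jar_5 in the frame of plate_top between -0.111 and 0.111 m and y of jar_5 in the frame of plate_top between -0.266 and 0.266 m)) and velocity of joint plate between -0.001 and 0.001 m/s and linear speed of each of jar_1, jar_2, jar_3, jar_4, jar_5 below 0.004 m/s and contact force between the fingers and jar_1 below 0.02 N and contact force between the fingers and jar_2 below 0.02 N and contact force between the fingers and jar_3 below 0.02 N and contact force between the fingers and jar_4 below 0.02 N and contact force between the fingers and jar_5 below 0.02 N).
It fails at once if a jar is tipped by more than 0.35 rad (angle between any of jar_1, jar_2, jar_3, jar_4, jar_5's own z axis and vertical above 0.35 rad).
It fails at once if a jar is lifted more than 15 mm off the board (height (world z) of any of jar_1, jar_2, jar_3, jar_4, jar_5 above 0.045 m).
It fails at once if the tub or the tip box is moved by more than 15 mm or tipped by more than 0.3 rad (distance of any of tub, tip_box from where it was at the start of the episode above 0.015 m or angle between any of tub, tip_box's own z axis and vertical above 0.3 rad).
It also fails if it takes over 72 s, if anything falls off the work surface, if the arm or the gripper's body presses on something with over 40 N, if the wrist force passes 120 N, or if a joint passes its speed limit or range.

### The arm

A 6-joint arm with a two-finger parallel gripper is mounted at the origin on the work surface. World frame = base frame: x ahead of the robot, y to its left, z up, the work surface at z = 0. Lengths are in mm, angles in rad, forces in N, time in s.
With the tool pointing down it reaches from about 350 to 725 mm from the base axis. Payload 4.3 kg.
Tool frame: the origin (TCP) lies midway between the tips of the shut fingers; the grasp point (between the pads) lies 19 mm behind it; z points along the fingers, y is the line along which they close (so a half turn about z gives the same grasp; the last joint's range is limited). The gripper opens to 85 mm and grips with 20 to 120 N. Pads are 22 mm wide; open, the fingers measure 114 mm over their backs; the gripper's body (76 mm by 85 mm) begins 54 mm behind the grasp point. The pads swing forward as they close: fully open they stand 13 mm farther back than shut.
Start: joints at [-1.256, 0.377, 0.081, 1.274, 0, 1.46], TCP at [236.995, -523.928, 231.329] pointing down, gripper open.
Joint ranges: [-2.72, 2.72], [-0.84, 1.66], [-1.02, 1.22], [-1.77, 2.12], [-1.37, 1.28], [-3.14, 3.14]. Speed limits (rad/s): [2.57, 2.57, 3.14, 3.14, 3.14, 3.14].

### API

Orientations are given as [roll, pitch, yaw] about the fixed x, y, z axes, in that order (R = Rz(yaw) Ry(pitch) Rx(roll)).
In Python, from bench import bot, optics gives the robot as it stands.
- The arm moves only by the tool drive_tool, never from a script. Its argument "deltas" is a list of rows, each a list of 4 numbers: the shift along the tool's x, y, z as a fraction of full scale, then the turn about the tool's z as a fraction of full scale. A call has 1 to 20 rows; each row is the pose to reach, as a shift and turn from the pose commanded when the call began, along the tool's axes at that moment; what a row does not reach only later rows make up. Full scale, the value 1, is 15 cm for a shift and 60 degrees for a turn. A row lasts 1/12 s, in which the tool goes at most 41.7 mm and 7.16 degrees, less where a joint would pass 70% of its speed; a pose out of reach is approached as far as the arm can. A call with a number of a shift or a turn outside -1 to 1 is refused whole. A call with a gripper value outside its range is refused whole. "grip" is the finger opening in mm, from 0 to 85.4, set as the call begins (left out, the last holds). The fingers move at their own pace and stop on an object; "force" is the grip in N (left out, the last holds). Time passes only in rows, so rows that repeat a pose let the fingers close. It gives the time, the measured TCP pose, the force, the opening and the grip force at its end, in the units of the state.
- bot.read_state(): the state, without advancing time (a new reading comes with each control period).
- optics.get_image(name): name is "scene" or "side" or "wrist"; returns a dict with "color" (400x640x3 uint8, red, green, blue), "z_map" (400x640 float32, mm along the optical axis (not along the pixel's ray), 0 where there is no reading), "fx", "fy", "cx", "cy" (pixels), "xyz" and "orientation" of the camera in the world. Camera axes: x right, y up, looking along -z (the intrinsics and any distortion apply to the point x, -y, -z); pixel columns grow to the right and rows downward; lengths in mm; the calibration is good to about 2 mm. The wrist camera is an equidistant fisheye: a pixel r from the principal point sees the ray r / f radians off the axis. A picture is of the moment at which its call begins.
- bot.job_done(): hands the job in; it is judged then, once.
Trained networks look in the newest picture that a camera, given by its name, has taken for a name from the list of things; names that differ only in an ending like _2 or _b are one class to them, and where a whole thing is asked for, a point or a joint stands for the part that bears it (a point fixed in the world has none). Each returns a list of dicts, best first, with "conf" (0 to 1); they miss things now and then, are a little off and sometimes report something else, mostly with a low value. They report only what shows in the picture. A call takes as long as a camera call. They do not tell look-alikes from the thing itself.
- optics.boxes_of(target, camera): "point" ([column, row] in pixels, amid what is visible of it).
- optics.cut_out(target, camera): "region" (400x640 bool, what is visible of it) and "point" ([column, row] in pixels, amid what is visible of it).
The state is a dict: "t": time; "joint_positions": joint angles; "joint_velocities": joint speeds; "tau": joint torques, N m; "eef_pos": TCP position; "ee_rot": TCP orientation; "contact_force": force on the tool from outside, world axes, zero at the start; "wrist_torque": the same for the moment, N m; "grip_width": opening from 0.0 (shut) to 1.0 (fully open); "gripper_force": force on a finger pad.
Only numpy, scipy, OpenCV 4.12 (cv2) and the standard library are available. Lean on these libraries where they do the work, as an engineer would, in place of code of your own. Each camera call takes 0.05 s, during which the arm holds its last target. There are 200 camera calls.

## Working session

There is one attempt and no reset: what is moved stays moved. The work goes in short steps, Python scripts to look and compute and a tool call to move; the robot and the scene stay as the last step left them, time stands still between calls to the robot, and variables do not carry over. Pictures are saved under pics/ and viewed, at most 10 in all, crops included, and the job is handed in when it is done.

Besides the shell and the picture viewer there is one more tool, called as name(argument=value, ...), one argument or row to a line, values as JSON. drive_tool: Moves the arm, as the interface text tells. Shift numbers are shares of 15 cm and turn numbers shares of 60 degrees, none past 1 either way. Its arguments: {"type":"object","properties":{"deltas":{"type":"array"},"grip":{"type":"number"},"force":{"type":"number"}},"required":["deltas"]}

```bash
mkdir -p pics; ls
cat > h.py <<'E'
import numpy as np, cv2
from bench import bot, optics
from scipy.spatial.transform import Rotation as R
def Rm(o):
    o=np.array(o,float)
    return o if o.shape==(3,3) else R.from_euler('xyz',o).as_matrix()
def world(im,c,r,z=None):
    d=np.array([(c-im['cx'])/im['fx'],-(r-im['cy'])/im['fy'],-1.0])
    d=Rm(im['orientation'])@d; p=np.array(im['xyz'],float)
    if z is not None: return p+d*(z-p[2])/d[2]
    return p+d*float(im['z_map'][int(r),int(c)])
def save(im,n): cv2.imwrite('pics/'+n+'.png',cv2.cvtColor(im['color'],cv2.COLOR_RGB2BGR))
E
python3 - <<'E'
from h import *
print(bot.read_state())
for n in ['scene','side']:
    im=optics.get_image(n); save(im,n+'0')
    print(n,im['xyz'],im['orientation'],im['fx'],im['cx'],im['cy'], [k for k in im])
    for t in ['jar_1','tub','tip_box','plate_top','board']:
        for d in optics.cut_out(t,n):
            m=d['region']; c,r=d['point']
            ys,xs=np.nonzero(m); zz=im['z_map'][ys,xs]
            P=np.array([world(im,x,y) for x,y in zip(xs[::5],ys[::5])])
            print(t,round(d['conf'],2),np.round([c,r]),m.sum(),'min',P.min(0).round(),'max',P.max(0).round(),im['color'][int(r),int(c)])
E
```

```text
pics
{'t': 0.0, 'joint_positions': array([-1.25630077e+00,  3.78100865e-01,  7.96153842e-02,  1.27438695e+00,
        5.43760236e-06,  1.46050358e+00]), 'joint_velocities': array([ 0.00196483,  0.00181379, -0.0004547 , -0.00080037, -0.00170606,
       -0.00146909]), 'tau': array([-1.31224850e-03, -4.63609028e+01,  2.69871676e+01,  2.09053274e-02,
       -4.69149036e-04, -2.42468573e-06]), 'eef_pos': array([ 236.77998428, -523.26406769,  230.33521688]), 'ee_rot': array([-3.13952976e+00, -2.33919604e-04,  4.24788056e-01]), 'contact_force': array([0.47306504, 0.07993576, 0.93380639]), 'wrist_torque': array([ 0.00855923, -0.00348952,  0.03497452]), 'gripper_force': 0.0, 'grip_width': 0.9988504862595442}
scene [ 995.44894757 -207.62435126  912.7830063 ] [ 0.58331621 -0.01607825  1.16902159] 428.9367438938692 312.8851987307489 205.3700928455048 ['color', 'z_map', 'fx', 'fy', 'cx', 'cy', 'xyz', 'orientation']
jar_1 0.88 [204. 186.] 1329 min [ 215. -249.   -2.] max [ 355. -152.   59.] [ 41 138 129]
jar_1 0.86 [409. 163.] 1264 min [407. 265.  30.] max [499. 354.  89.] [ 40  83 144]
jar_1 0.85
[... 1497 characters left out ...]
117  59 143]
jar_1 0.62 [335. 162.] 1028 min [ 365. -147.   39.] max [502. 776. 565.] [ 42  94 167]
jar_1 0.59 [394. 153.] 1065 min [ 266. -241.   -2.] max [365. 776. 565.] [ 50 151 144]
jar_1 0.57 [310. 286.] 3103 min [365. 266.  29.] max [499. 776. 565.] [ 45  96 167]
jar_1 0.57 [336. 191.] 1349 min [365.  10.  34.] max [488. 776. 565.] [ 50 100 171]
tub 0.71 [273. 128.] 620 min [ 365. -285.   31.] max [676. 776. 565.] [24 20 21]
tip_box 0.78 [196. 303.] 3626 min [365. 337.  31.] max [673. 776. 565.] [178 164 153]
plate_top 0.84 [233. 219.] 7105 min [ 365. -155.   25.] max [728. 776. 565.] [177 169 170]
board 0.58 [258. 273.] 34539 min [ 364. -324.   -2.] max [779. 776. 565.] [214 208 195]
```

View pics/scene0.png

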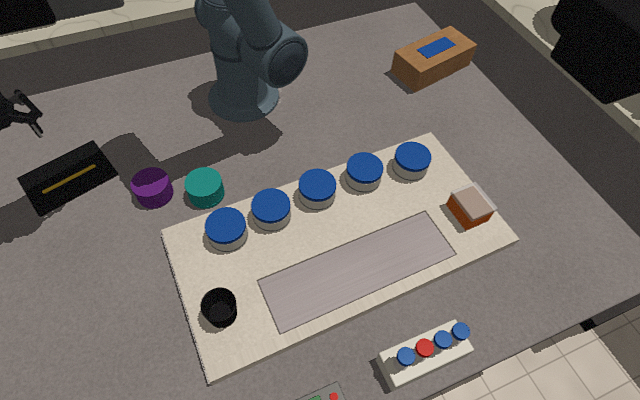

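View pics/side0.png

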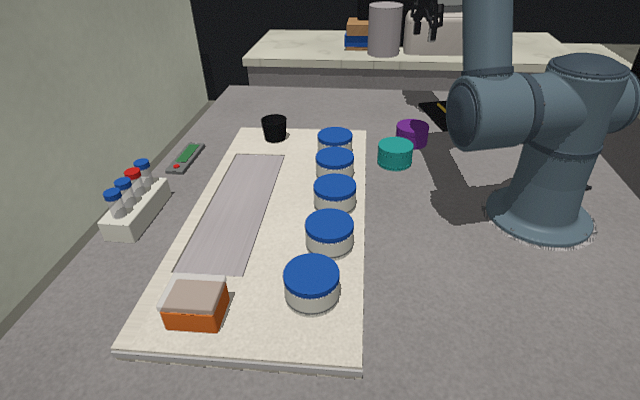

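The scene shows five blue-lidded jars on the board at px (226,229), (271,209), (317,188), (365,171) and (413,161). The look-alikes are purple (152,188) and turquoise (204,186), both off the board and to be left alone. The blue-capped vials (406-461,331-357) and the red one are also not jars. Tub is at (219,308), tip box at (470,205). The plate's corners are near (258,282), (427,212), (456,254) and (281,333).

Run:
```python
from h import *
for n in ['scene','side']:
    im=optics.get_image(n); hsv=cv2.cvtColor(im['color'],cv2.COLOR_RGB2HSV)
    H,S,V=cv2.split(hsv)
    uu,vv=np.meshgrid(np.arange(640),np.arange(400))
    d=np.stack([(uu-im['cx'])/im['fx'],-(vv-im['cy'])/im['fy'],-np.ones_like(uu,float)],-1)
    P=(d*im['z_map'][...,None])@Rm(im['orientation']).T+im['xyz']
    ok=im['z_map']>0
    m=(ok&(H>100)&(H<125)&(S>120)&(P[...,2]>78)&(P[...,2]<100)&(P[...,0]<560)&(P[...,0]>300)).astype(np.uint8)
    k,l,s,c=cv2.connectedComponentsWithStats(m)
    for i in range(1,k):
        if s[i,4]<150: continue
        q=P[l==i]; 
        (cx,cy),r=cv2.minEnclosingCircle(np.float32(q[:,:2])); print(n,'jar',round(cx),round(cy),round(r),np.median(q[:,2]).round(1),s[i,4],c[i].round())
    # top of board: extents
    for nm,mm in [('tub',(V<60)&(abs(P[...,2]-60)<35)),('box',(P[...,2]>80)&(P[...,2]<97)&(S<110))]:
        q=P[ok&mm&(P[...,0]>540)&(P[...,0]<720)&(abs(P[...,1])<450)]
        if len(q): print(nm,q.min(0).round(),q.max(0).round(),len(q))
    b=(ok&(abs(P[...,2]-29)<8)&(P[...,0]>300)&(P[...,0]<800)&(abs(P[...,1])<480)).astype(np.uint8)
    q=P[b>0]; print('board rect',cv2.minAreaRect(np.float32(q[:,:2])))
    g=cv2.cvtColor(im['color'],cv2.COLOR_RGB2GRAY)
    if n=='scene': cs=[(258,282),(427,212),(456,254),(281,333)]
    else: cs=[(234,154),(284,155),(243,275),(174,272)]
    for p in cs: print('plate corner',p,world(im,*p,z=29).round())
```

```text
scene jar 453 310 47 85.2 825 [413. 156.]
scene jar 439 181 47 85.1 873 [364. 167.]
scene jar 443 51 46 85.0 953 [317. 184.]
scene jar 456 -70 47 85.1 1034 [270. 205.]
scene jar 468 -184 46 85.0 1145 [225. 225.]
tub [ 611. -284.   30.] [ 680. -216.   93.] 1119
box [ 584. -286.   80.] [680. 408.  95.] 1213
board rect ((519.8524780273438, 54.501708984375), (465.609375, 771.2506103515625), 1.9915534257888794)
plate corner (258, 282) [ 604. -157.   29.]
plate corner (427, 212) [589. 285.  29.]
plate corner (456, 254) [714. 287.  29.]
plate corner (281, 333) [ 729. -150.   29.]
side jar 470 -182 47 84.4 489 [334. 135.]
side jar 456 -70 47 84.5 645 [334. 157.]
side jar 444 52 47 84.7 884 [334. 186.]
side jar 441 182 47 84.8 1290 [329. 225.]
side jar 454 312 46 85.0 1967 [311. 275.]
tub [ 611. -287.   33.] [ 681. -211.   92.] 590
box [ 585. -288.   80.] [681. 411.  92.] 2435
board rect ((522.0986938476562, 58.933563232421875), (465.78411865234375, 768.6483154296875), 2.040745496749878)
plate corner (234, 154) [ 736. -152.   29.]
plate corner (284, 155) [ 601. -159.   29.]
plate corner (243, 275) [584. 277.  29.]
plate corner (174, 272) [711. 284.  29.]
```

drive_tool(
  deltas=[
    [0.65,-0.54,0,-1],
    [0.65,-0.54,0,-1],
    [0.65,-0.54,0,-1],
    [0.65,-0.54,0,-1],
    [0.65,-0.54,0,-1],
    [0.65,-0.54,0,-1],
    [0.65,-0.54,0,-1],
    [0.65,-0.54,0,-1],
    [0.65,-0.54,0,-1],
  ],
  grip=60,
)

```text
t: 1.45
eef_pos: [292.5, -409.9, 231.4]
ee_rot: [3.141, 0.0, 1.477]
contact_force: [0.6, -0.2, -0.1]
grip_width: 0.7
gripper_force: 0.0
```

```bash
cat > go.py <<'E'
import sys; from h import *
# python3 go.py x y z yawdeg : fractions from present pose
s=bot.read_state(); p=np.array(s['eef_pos']); M=Rm(s['ee_rot']); yaw=np.degrees(np.arctan2(M[1,0],M[0,0]))
t=np.array([float(v) for v in sys.argv[1:4]]); dy=(float(sys.argv[4])-yaw+180)%360-180
print('t',round(s['t'],2),'at',p.round(1),'yaw',yaw.round(1),'frac',((M.T@(t-p))/150).round(3),'turn',round(-dy/60,3),'F',np.round(s['contact_force'],2),'j',np.round(s['joint_positions'],2))
E
python3 go.py 347 -296 230 144.3
```

```text
t 1.45 at [ 292.5 -409.9  231.4] yaw 84.6 frac [0.79  0.291 0.009] turn -0.994 F [ 0.6  -0.17 -0.15] j [-1.08  0.23 -0.12  1.22 -0.    0.59]
```

drive_tool(
  deltas=[
    [0.79,0.29,0,-1],
    [0.79,0.29,0,-1],
    [0.79,0.29,0,-1],
    [0.79,0.29,0,-1],
    [0.79,0.29,0,-1],
    [0.79,0.29,0,-1],
    [0.79,0.29,0,-1],
    [0.79,0.29,0,-1],
    [0.79,0.29,0,-1],
  ],
)

```text
t: 2.2
eef_pos: [347.5, -296.2, 231.5]
ee_rot: [-3.141, 0.0, 2.524]
contact_force: [-1.2, -0.5, 0.5]
grip_width: 0.702
gripper_force: 0.0
```

drive_tool(
  deltas=[
    [0.15,0.82,0.73,-0.59],
    [0.15,0.82,0.73,-0.59],
    [0.15,0.82,0.73,-0.59],
    [0.15,0.82,0.73,-0.59],
    [0.15,0.82,0.73,-0.59],
    [0.15,0.82,0.73,-0.59],
    [0.15,0.82,0.73,-0.59],
  ],
)

```text
t: 2.78
eef_pos: [401.1, -183.3, 122.0]
ee_rot: [-3.141, 0.0, 3.135]
contact_force: [-0.5, -1.0, 1.0]
grip_width: 0.704
gripper_force: 0.0
```

```bash
python3 go.py 400 -183 42 180
```

```text
t 2.78 at [ 401.1 -183.3  122. ] yaw 179.6 frac [0.007 0.002 0.533] turn -0.007 F [-0.46 -1.02  1.03] j [-0.57  0.18 -0.48  0.91 -0.   -0.57]
```

drive_tool(
  deltas=[
    [0,0,0.53,0],
    [0,0,0.53,0],
    [0,0,0.53,0],
    [0,0,0.53,0],
    [0,0,0.53,0],
  ],
)

```text
t: 3.2
eef_pos: [401.9, -184.7, 44.2]
ee_rot: [-3.14, 0.002, 3.135]
contact_force: [0.1, -0.3, 0.0]
grip_width: 0.702
gripper_force: 0.0
```

drive_tool(
  deltas=[
    [-0.04,0,0,0],
  ],
)

```text
t: 3.28
eef_pos: [407.8, -184.6, 44.6]
ee_rot: [-3.14, 0.002, 3.135]
contact_force: [-0.5, 0.1, 0.6]
grip_width: 0.708
gripper_force: 0.0
```

drive_tool(
  deltas=[
    [-0.03,0,0,0],
  ],
)

```text
t: 3.37
eef_pos: [413.8, -184.8, 44.6]
ee_rot: [-3.139, 0.004, 3.136]
contact_force: [0.7, 0.1, 0.0]
grip_width: 0.705
gripper_force: 0.0
```

drive_tool(
  deltas=[
    [-0.03,0,0,0],
    [-0.06,0,0,0],
    [-0.09,0,0,0],
    [-0.12,0,0,0],
  ],
)

```text
t: 3.7
eef_pos: [426.5, -183.7, 42.5]
ee_rot: [-3.139, -0.007, 3.136]
contact_force: [-13.0, -1.6, 12.6]
grip_width: 0.704
gripper_force: 8.2
```

drive_tool(
  deltas=[
    [-0.03,0,0,0],
  ],
)

```text
t: 3.78
eef_pos: [430.0, -183.4, 42.4]
ee_rot: [-3.14, -0.009, 3.136]
contact_force: [-15.4, -0.7, 16.3]
grip_width: 0.703
gripper_force: 9.1
```

drive_tool(
  deltas=[
    [-0.03,0,0,0],
  ],
)

```text
t: 3.87
eef_pos: [433.9, -183.1, 42.4]
ee_rot: [-3.14, -0.01, 3.136]
contact_force: [-15.7, -1.3, 15.8]
grip_width: 0.699
gripper_force: 9.3
```

drive_tool(
  deltas=[
    [-0.03,0,0,0],
  ],
)

```text
t: 3.95
eef_pos: [438.1, -183.0, 42.4]
ee_rot: [-3.14, -0.01, 3.136]
contact_force: [-16.2, 0.2, 15.4]
grip_width: 0.701
gripper_force: 9.3
```

drive_tool(
  deltas=[
    [-0.03,0,0,0],
  ],
)

```text
t: 4.03
eef_pos: [443.0, -182.8, 42.3]
ee_rot: [-3.141, -0.009, 3.136]
contact_force: [-12.8, 0.1, 12.5]
grip_width: 0.704
gripper_force: 9.1
```

drive_tool(
  deltas=[
    [-0.03,0,0,0],
  ],
)

```text
t: 4.12
eef_pos: [447.5, -182.8, 42.3]
ee_rot: [-3.141, -0.009, 3.136]
contact_force: [-13.8, 0.1, 14.3]
grip_width: 0.7
gripper_force: 9.2
```

Run:
```python
from h import *
im=optics.get_image('side'); a=im['color'][100:190,230:390]
im2=optics.get_image('scene'); b=im2['color'][160:260,150:310]
o=np.vstack([cv2.resize(a,(640,360),interpolation=2)[:300],cv2.resize(b,(640,400),interpolation=2)[:300]])
cv2.imwrite('pics/c1.png',o[...,::-1]); s=bot.read_state(); print(s['contact_force'],s['wrist_torque'],s['eef_pos'],s['t'])
```

```text
[-9.27856528  0.46992042  9.95661911] [0.04263438 1.54348061 0.03884193] [ 449.08558536 -182.92195756   42.40556497] 4.2167
```

View pics/c1.png

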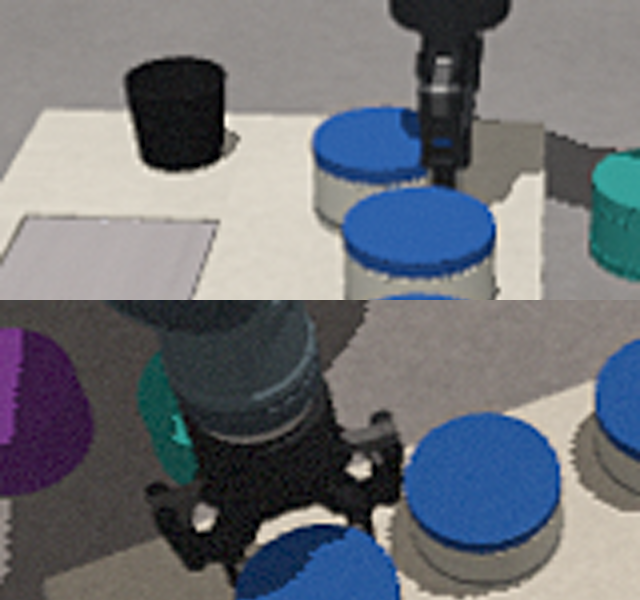

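The fork (60 mm opening) sits squarely behind jar J5, which is upright. The force carries a vertical friction part, so I'll back off, settle and push again.

drive_tool(
  deltas=[
    [0.05,0,0,0],
    [0.05,0,0,0],
    [0.05,0,0,0],
    [0.05,0,0,0],
  ],
)

```text
t: 4.55
eef_pos: [445.0, -183.6, 42.5]
ee_rot: [-3.141, 0.001, 3.137]
contact_force: [0.4, 0.2, 0.6]
grip_width: 0.705
gripper_force: 0.0
```

drive_tool(
  deltas=[
    [-0.02,0,0,0],
    [-0.04,0,0,0],
    [-0.06,0,0,0],
    [-0.08,0,0,0],
  ],
)

```text
t: 4.88
eef_pos: [453.5, -183.0, 41.8]
ee_rot: [3.142, -0.006, 3.137]
contact_force: [-8.8, -0.7, 7.8]
grip_width: 0.702
gripper_force: 5.2
```

drive_tool(
  deltas=[
    [-0.02,0,0,0],
  ],
)

```text
t: 4.97
eef_pos: [456.3, -183.0, 41.8]
ee_rot: [3.142, -0.007, 3.137]
contact_force: [-9.3, 0.7, 7.6]
grip_width: 0.706
gripper_force: 5.1
```

drive_tool(
  deltas=[
    [-0.02,0,-0.007,0],
  ],
)

```text
t: 5.05
eef_pos: [460.0, -182.9, 42.6]
ee_rot: [3.141, -0.005, 3.137]
contact_force: [-2.3, 0.1, -1.0]
grip_width: 0.702
gripper_force: 2.4
```

drive_tool(
  deltas=[
    [-0.02,0,-0.007,0],
  ],
)

```text
t: 5.13
eef_pos: [464.1, -183.0, 43.7]
ee_rot: [3.141, -0.003, 3.137]
contact_force: [-2.8, 0.3, -1.9]
grip_width: 0.706
gripper_force: 2.1
```

drive_tool(
  deltas=[
    [-0.02,0,0,0],
  ],
)

```text
t: 5.22
eef_pos: [467.9, -183.2, 43.9]
ee_rot: [3.141, -0.002, 3.137]
contact_force: [-3.7, 0.3, -2.2]
grip_width: 0.705
gripper_force: 2.0
```

J5 reads as full: Fx ≈ 0.65·(W+Fz), which gives W ≈ 6 N. I'll swing the fork behind it for a diagonal push to plate slot A.

drive_tool(
  deltas=[
    [0.1,0,0,0],
    [0.1,-0.05,0,-0.1],
    [0.08,-0.13,0,-0.25],
    [0.06,-0.2,0,-0.4],
    [0.05,-0.26,0,-0.6],
    [0.05,-0.26,0,-0.6],
    [0.05,-0.26,0,-0.6],
    [0.05,-0.26,0,-0.6],
  ],
)

```text
t: 5.88
eef_pos: [461.8, -223.0, 44.7]
ee_rot: [-3.14, 0.001, -2.52]
contact_force: [-0.3, -0.2, -0.5]
grip_width: 0.7
gripper_force: 0.0
```

```bash
cat > jars.py <<'E'
from h import *
C=np.array([658.5,65]);a=np.radians(2.0);X=np.array([np.cos(a),np.sin(a)]);Y=np.array([-X[1],X[0]])
def jars(n='scene'):
    im=optics.get_image(n); H,S,V=cv2.split(cv2.cvtColor(im['color'],cv2.COLOR_RGB2HSV))
    uu,vv=np.meshgrid(np.arange(640),np.arange(400))
    d=np.stack([(uu-im['cx'])/im['fx'],-(vv-im['cy'])/im['fy'],-np.ones_like(uu,float)],-1)
    P=(d*im['z_map'][...,None])@Rm(im['orientation']).T+im['xyz']
    m=((im['z_map']>0)&(H>100)&(H<125)&(S>120)&(P[...,2]>68)&(P[...,2]<100)&(P[...,0]<750)&(P[...,0]>300)).astype(np.uint8)
    k,l,s,c=cv2.connectedComponentsWithStats(m)
    for i in range(1,k):
        if s[i,4]<120: continue
        q=P[l==i]; (x,y),r=cv2.minEnclosingCircle(np.float32(q[:,:2])); v=np.array([x,y])-C
        print(n,'world',round(x),round(y),'r',round(r),'ztop',np.median(q[:,2]).round(1),'plate',(v@X).round(),(v@Y).round())
if __name__=='__main__': jars()
E
python3 jars.py; python3 go.py 626 -102 43 216
```

```text
scene world 454 310 r 47 ztop 85.2 plate -196.0 252.0
scene world 439 182 r 48 ztop 85.2 plate -216.0 124.0
scene world 443 51 r 47 ztop 85.0 plate -216.0 -7.0
scene world 456 -72 r 47 ztop 84.9 plate -207.0 -130.0
scene world 514 -184 r 47 ztop 85.0 plate -153.0 -244.0
t 5.93 at [ 461.5 -222.7   44.6] yaw -144.4 frac [-1.36   0.015  0.012] turn -0.007 F [0.24 0.32 0.12] j [-0.57  0.39 -0.42  0.76  0.   -1.2 ]
```

drive_tool(
  deltas=[
    [-0.05,0,0,0],
    [-0.1,0,0,0],
    [-0.15,0,0,0],
    [-0.2,0,0,0],
    [-0.25,0,-0.004,0],
    [-0.3,0,-0.008,0],
    [-0.35,0,-0.01,0],
    [-0.4,0,-0.01,0],
    [-0.45,0,-0.01,0],
    [-0.5,0,-0.01,0],
    [-0.55,0,-0.01,0],
    [-0.6,0,-0.01,0],
  ],
)

```text
t: 6.93
eef_pos: [534.2, -169.5, 45.8]
ee_rot: [3.142, -0.0, -2.518]
contact_force: [-2.9, -2.9, -0.8]
grip_width: 0.703
gripper_force: 1.8
```

drive_tool(
  deltas=[
    [-0.05,0,0,0],
    [-0.1,0,0,0],
    [-0.15,0,0,0],
    [-0.2,0,0,0],
    [-0.25,0,0,0],
    [-0.3,0,0,0],
  ],
)

```text
t: 7.43
eef_pos: [570.8, -143.5, 46.2]
ee_rot: [-3.141, -0.0, -2.518]
contact_force: [-3.1, -2.0, 1.2]
grip_width: 0.699
gripper_force: 2.6
```

```bash
python3 jars.py; python3 go.py 626 -102 43 216
```

```text
scene world 454 311 r 47 ztop 85.2 plate -196.0 253.0
scene world 439 181 r 47 ztop 85.1 plate -216.0 123.0
scene world 443 52 r 47 ztop 85.1 plate -216.0 -6.0
scene world 457 -62 r 45 ztop 85.0 plate -205.0 -119.0
scene world 603 -116 r 51 ztop 85.0 plate -62.0 -179.0
t 7.48 at [ 572.4 -142.5   46.2] yaw -144.2 frac [-0.448  0.01   0.023] turn -0.003 F [-0.53 -0.65 -0.31] j [-0.35  0.52 -0.19  0.85  0.   -0.98]
```

drive_tool(
  deltas=[
    [-0.05,0,0,0],
    [-0.1,0,0,0],
    [-0.15,0,0,0],
    [-0.2,0,0,0],
    [-0.25,0,0,0],
    [-0.3,0,0,0],
    [-0.35,0,0,0],
    [-0.4,0,0,0],
    [-0.44,0,0,0],
    [-0.44,0,0,0],
  ],
)

```text
t: 8.32
eef_pos: [625.3, -104.0, 45.9]
ee_rot: [-3.142, 0.002, -2.516]
contact_force: [-1.0, 1.1, -1.0]
grip_width: 0.702
gripper_force: 0.6
```

drive_tool(
  deltas=[
    [0.15,0,0,0],
    [0.25,0,-0.1,0],
    [0.4,0,-0.4,0],
    [0.4,0,-0.6,0],
    [0.4,0,-0.6,0],
  ],
)

```text
t: 8.73
eef_pos: [579.8, -142.3, 144.4]
ee_rot: [-3.13, 0.009, -2.519]
contact_force: [1.4, -0.6, 1.0]
grip_width: 0.701
gripper_force: 0.0
```

```bash
python3 jars.py; python3 go.py 500 -90 130 180
```

```text
scene world 454 310 r 46 ztop 85.1 plate -195.0 252.0
scene world 439 180 r 46 ztop 85.3 plate -215.0 123.0
scene world 444 51 r 47 ztop 84.9 plate -215.0 -7.0
scene world 458 -67 r 46 ztop 84.8 plate -205.0 -124.0
scene world 662 -77 r 46 ztop 81.8 plate -1.0 -142.0
t 8.78 at [ 579.5 -141.7  141.7] yaw -144.3 frac [0.23 0.59 0.07] turn 0.595 F [ 0.51  0.7  -0.27] j [-0.35  0.45 -0.05  1.06  0.   -0.97]
```

drive_tool(
  deltas=[
    [0.74,0.95,0,0.6],
    [0.74,0.95,0,0.6],
    [0.74,0.95,0,0.6],
    [0.74,0.95,0,0.6],
    [0.74,0.95,0,0.6],
    [0.74,0.95,0,0.6],
    [0.74,0.95,0,0.6],
  ],
)

```text
t: 9.37
eef_pos: [402.3, -89.0, 136.0]
ee_rot: [3.142, 0.002, 3.139]
contact_force: [0.2, 0.1, -0.7]
grip_width: 0.7
gripper_force: 0.0
```

```bash
python3 go.py 391 -69 44 180
```

```text
t 9.37 at [402.3 -89.  136. ] yaw 179.9 frac [0.077 0.133 0.613] turn -0.002 F [ 0.25  0.07 -0.65] j [-0.37  0.11 -0.53  0.93  0.   -0.37]
```

drive_tool(
  deltas=[
    [0.077,0.133,0.1,0],
    [0.077,0.133,0.4,0],
    [0.077,0.133,0.6,0],
    [0.077,0.133,0.6,0],
    [0.077,0.133,0.6,0],
    [0.077,0.133,0.6,0],
    [0.077,0.133,0.6,0],
  ],
)

```text
t: 9.95
eef_pos: [393.1, -70.3, 47.8]
ee_rot: [-3.14, 0.004, 3.137]
contact_force: [0.5, -0.1, -0.2]
grip_width: 0.702
gripper_force: 0.0
```

drive_tool(
  deltas=[
    [-0.04,0,0,0],
    [-0.08,0,0,0],
    [-0.11,0,0,0],
    [-0.14,0,0,0],
    [-0.17,0,0,0],
    [-0.2,0,0,0],
  ],
)

```text
t: 10.45
eef_pos: [417.8, -69.8, 45.6]
ee_rot: [-3.14, -0.006, 3.136]
contact_force: [-10.5, -2.3, 9.2]
grip_width: 0.706
gripper_force: 5.4
```

drive_tool(
  deltas=[
    [-0.03,0,-0.005,0],
  ],
)

```text
t: 10.53
eef_pos: [421.9, -69.3, 46.1]
ee_rot: [-3.141, -0.006, 3.137]
contact_force: [-4.8, -0.2, -0.1]
grip_width: 0.703
gripper_force: 2.8
```

drive_tool(
  deltas=[
    [-0.03,0,-0.005,0],
  ],
)

```text
t: 10.62
eef_pos: [427.4, -69.1, 46.8]
ee_rot: [3.141, -0.004, 3.137]
contact_force: [-3.7, 0.2, -2.0]
grip_width: 0.701
gripper_force: 2.5
```

drive_tool(
  deltas=[
    [-0.03,0,0,0],
  ],
)

```text
t: 10.7
eef_pos: [432.9, -69.2, 47.0]
ee_rot: [3.141, -0.003, 3.137]
contact_force: [-3.6, -0.3, -1.6]
grip_width: 0.701
gripper_force: 2.5
```

drive_tool(
  deltas=[
    [-0.03,0,0,0],
  ],
)

```text
t: 10.78
eef_pos: [438.0, -69.3, 47.0]
ee_rot: [3.141, -0.002, 3.137]
contact_force: [-3.4, -0.4, -1.4]
grip_width: 0.701
gripper_force: 2.5
```

drive_tool(
  deltas=[
    [-0.03,0,0,0],
  ],
)

```text
t: 10.87
eef_pos: [442.7, -69.4, 47.1]
ee_rot: [3.141, -0.001, 3.137]
contact_force: [-3.2, -0.0, -1.6]
grip_width: 0.699
gripper_force: 2.5
```

J4 is full as well. I'll swing round it and push it to slot B.

drive_tool(
  deltas=[
    [0.12,0,0,0],
    [0.12,-0.05,0,-0.1],
    [0.1,-0.13,0,-0.25],
    [0.07,-0.2,0,-0.4],
    [0.05,-0.27,0,-0.64],
    [0.05,-0.27,0,-0.64],
    [0.05,-0.27,0,-0.64],
    [0.05,-0.27,0,-0.64],
  ],
)

```text
t: 11.53
eef_pos: [437.5, -110.9, 48.1]
ee_rot: [-3.139, 0.002, -2.475]
contact_force: [0.2, 0.3, 0.2]
grip_width: 0.702
gripper_force: 0.0
```

```bash
python3 jars.py|sed -n 4p; python3 go.py 622.4 36.5 46 218.3
```

```text
scene world 490 -69 r 46 ztop 84.9 plate -173.0 -128.0
t 11.58 at [ 437.1 -110.7   48. ] yaw -141.9 frac [-1.578  0.011  0.016] turn -0.004 F [-0.72  0.08  0.04] j [-0.39  0.28 -0.57  0.71  0.   -1.05]
```

drive_tool(
  deltas=[
    [-0.05,0,0,0],
    [-0.1,0,0,0],
    [-0.15,0,0,0],
    [-0.2,0,0,0],
    [-0.25,0,-0.004,0],
    [-0.3,0,-0.007,0],
    [-0.35,0,-0.007,0],
    [-0.4,0,-0.007,0],
    [-0.45,0,-0.007,0],
    [-0.5,0,-0.007,0],
    [-0.55,0,-0.007,0],
    [-0.6,0,-0.007,0],
    [-0.65,0,-0.007,0],
    [-0.7,0,-0.007,0],
    [-0.75,0,-0.007,0],
    [-0.8,0,-0.007,0],
    [-0.85,0,-0.007,0],
    [-0.9,0,-0.007,0],
  ],
)

```text
t: 13.08
eef_pos: [542.0, -26.3, 48.5]
ee_rot: [-3.141, -0.0, -2.476]
contact_force: [-2.7, -2.2, 0.1]
grip_width: 0.7
gripper_force: 1.9
```

```bash
python3 jars.py; python3 go.py 622.4 36.5 46 218.3
```

```text
scene world 454 310 r 47 ztop 85.0 plate -196.0 252.0
scene world 438 182 r 48 ztop 85.1 plate -216.0 124.0
scene world 451 65 r 43 ztop 84.9 plate -208.0 7.0
scene world 573 0 r 51 ztop 85.4 plate -87.0 -62.0
scene world 662 -77 r 46 ztop 81.7 plate -1.0 -142.0
t 13.13 at [543.6 -25.4  48.8] yaw -141.8 frac [-0.668 -0.     0.02 ] turn -0.002 F [-0.25  0.5   0.02] j [-0.16  0.44 -0.32  0.81  0.   -0.83]
```

drive_tool(
  deltas=[
    [-0.05,0,0,0],
    [-0.1,0,0,0],
    [-0.15,0,0.003,0],
    [-0.2,0,0.006,0],
    [-0.25,0,0.01,0],
    [-0.3,0,0.01,0],
    [-0.35,0,0.01,0],
    [-0.4,0,0.01,0],
    [-0.45,0,0.01,0],
    [-0.5,0,0.01,0],
    [-0.55,0,0.01,0],
    [-0.6,0,0.01,0],
    [-0.66,0,0.01,0],
    [-0.66,0,0.01,0],
  ],
)

```text
t: 14.3
eef_pos: [621.3, 36.0, 47.1]
ee_rot: [-3.141, 0.003, -2.474]
contact_force: [-0.5, 0.9, -0.6]
grip_width: 0.707
gripper_force: 0.3
```

drive_tool(
  deltas=[
    [0.15,0,0,0],
    [0.25,0,-0.1,0],
    [0.4,0,-0.4,0],
    [0.4,0,-0.6,0],
    [0.4,0,-0.6,0],
  ],
)

```text
t: 14.72
eef_pos: [577.2, -3.4, 145.3]
ee_rot: [-3.132, 0.011, -2.477]
contact_force: [1.0, 0.2, 0.9]
grip_width: 0.704
gripper_force: 0.0
```

```bash
python3 jars.py; python3 go.py 378 51 135 180
```

```text
scene world 454 311 r 47 ztop 85.2 plate -196.0 253.0
scene world 440 182 r 47 ztop 85.0 plate -214.0 124.0
scene world 658 65 r 46 ztop 79.5 plate -0.0 0.0
scene world 662 -77 r 46 ztop 79.4 plate -1.0 -142.0
t 14.77 at [576.8  -3.  142.5] yaw -141.9 frac [0.821 1.102 0.033] turn 0.635 F [ 0.39 -0.25 -0.4 ] j [-0.12  0.41 -0.11  1.04  0.   -0.78]
```

drive_tool(
  deltas=[
    [0.82,0.95,0,0.63],
    [0.82,0.95,0,0.63],
    [0.82,0.95,0,0.63],
    [0.82,0.95,0,0.63],
    [0.82,0.95,0,0.63],
    [0.82,0.95,0,0.63],
    [0.82,0.95,0,0.63],
  ],
)

```text
t: 15.35
eef_pos: [386.4, 34.3, 136.6]
ee_rot: [3.141, 0.001, -3.135]
contact_force: [0.1, 0.4, 0.3]
grip_width: 0.702
gripper_force: 0.0
```

```bash
python3 jars.py | sed -n 3p; python3 go.py 378 51 44 180
```

```text
scene world 443 51 r 47 ztop 85.1 plate -216.0 -7.0
t 15.4 at [387.9  34.  137. ] yaw -179.6 frac [0.066 0.114 0.62 ] turn 0.007 F [-0.45  0.36 -0.02] j [-0.08  0.06 -0.58  0.93  0.   -0.08]
```

drive_tool(
  deltas=[
    [0.06,0.114,0.1,0],
    [0.06,0.114,0.4,0],
    [0.06,0.114,0.61,0],
    [0.06,0.114,0.61,0],
    [0.06,0.114,0.61,0],
    [0.06,0.114,0.61,0],
    [0.06,0.114,0.61,0],
  ],
)

```text
t: 15.98
eef_pos: [380.7, 50.4, 47.3]
ee_rot: [-3.141, 0.004, -3.136]
contact_force: [-0.1, -0.1, 0.6]
grip_width: 0.703
gripper_force: 0.0
```

drive_tool(
  deltas=[
    [-0.04,0,0,0],
    [-0.08,0,0,0],
    [-0.11,0,0,0],
    [-0.14,0,0,0],
    [-0.17,0,0,0],
    [-0.2,0,0,0],
  ],
)

```text
t: 16.48
eef_pos: [402.2, 51.1, 44.8]
ee_rot: [3.141, -0.011, -3.135]
contact_force: [-15.9, 0.1, 16.5]
grip_width: 0.702
gripper_force: 11.6
```

drive_tool(
  deltas=[
    [-0.03,0,-0.005,0],
  ],
)

```text
t: 16.57
eef_pos: [407.4, 51.0, 45.3]
ee_rot: [3.141, -0.01, -3.135]
contact_force: [-4.5, -0.3, -0.9]
grip_width: 0.7
gripper_force: 6.1
```

drive_tool(
  deltas=[
    [-0.03,0,-0.003,0],
  ],
)

```text
t: 16.65
eef_pos: [414.7, 50.9, 46.0]
ee_rot: [3.142, -0.005, -3.135]
contact_force: [-2.6, -0.6, -1.5]
grip_width: 0.704
gripper_force: 5.7
```

drive_tool(
  deltas=[
    [-0.03,0,0,0],
  ],
)

```text
t: 16.73
eef_pos: [420.7, 50.9, 46.2]
ee_rot: [-3.142, -0.002, -3.136]
contact_force: [-3.6, 0.3, -1.0]
grip_width: 0.705
gripper_force: 5.7
```

drive_tool(
  deltas=[
    [-0.03,0,0,0],
  ],
)

```text
t: 16.82
eef_pos: [425.9, 50.8, 46.3]
ee_rot: [-3.141, -0.001, -3.136]
contact_force: [-3.1, 0.6, -1.2]
grip_width: 0.706
gripper_force: 5.7
```

drive_tool(
  deltas=[
    [-0.03,0,0,0],
  ],
)

```text
t: 16.9
eef_pos: [430.7, 50.8, 46.4]
ee_rot: [-3.141, -0.001, -3.136]
contact_force: [-3.0, -0.4, -1.1]
grip_width: 0.705
gripper_force: 5.7
```

J3 reads full too (≈3.9 N). I'll go round it and push it to slot C.

drive_tool(
  deltas=[
    [0.06,0,0,0],
    [0.12,0,0,0],
    [0.12,-0.05,0,-0.1],
    [0.1,-0.13,0,-0.25],
    [0.07,-0.2,0,-0.4],
    [0.04,-0.28,0,-0.65],
    [0.04,-0.28,0,-0.65],
    [0.04,-0.28,0,-0.65],
    [0.04,-0.28,0,-0.65],
  ],
)

```text
t: 17.65
eef_pos: [424.9, 8.6, 47.1]
ee_rot: [-3.14, 0.001, -2.454]
contact_force: [-0.7, 0.6, 0.4]
grip_width: 0.703
gripper_force: 0.0
```

```bash
python3 jars.py; python3 go.py 618 166 46 219
```

```text
scene world 454 309 r 47 ztop 85.2 plate -196.0 251.0
scene world 441 182 r 47 ztop 85.1 plate -213.0 124.0
scene world 477 51 r 47 ztop 85.1 plate -182.0 -7.0
scene world 657 65 r 46 ztop 79.5 plate -2.0 -0.0
scene world 663 -76 r 46 ztop 79.4 plate -1.0 -141.0
t 17.7 at [424.8   8.7  47. ] yaw -140.8 frac [-1.661 -0.002  0.008] turn 0.004 F [0.22 1.04 0.08] j [-0.13  0.24 -0.64  0.7  -0.   -0.81]
```

drive_tool(
  deltas=[
    [-0.05,0,0,0],
    [-0.1,0,0,0],
    [-0.15,0,0,0],
    [-0.2,0,0,0],
    [-0.25,0,-0.004,0],
    [-0.3,0,-0.007,0],
    [-0.35,0,-0.007,0],
    [-0.4,0,-0.007,0],
    [-0.45,0,-0.007,0],
    [-0.5,0,-0.007,0],
    [-0.55,0,-0.007,0],
    [-0.6,0,-0.007,0],
    [-0.65,0,-0.007,0],
  ],
)

```text
t: 18.78
eef_pos: [500.8, 71.1, 47.6]
ee_rot: [3.142, -0.0, -2.455]
contact_force: [-1.7, -2.1, -0.9]
grip_width: 0.704
gripper_force: 2.2
```

drive_tool(
  deltas=[
    [-0.05,0,0,0],
    [-0.1,0,0,0],
  ],
)

```text
t: 18.95
eef_pos: [512.5, 80.6, 47.7]
ee_rot: [-3.142, -0.0, -2.455]
contact_force: [-2.6, -1.8, -0.9]
grip_width: 0.703
gripper_force: 2.2
```

drive_tool(
  deltas=[
    [-0.05,0,0,0],
    [-0.1,0,0,0],
    [-0.15,0,0,0],
  ],
)

```text
t: 19.2
eef_pos: [529.9, 94.9, 47.7]
ee_rot: [-3.141, -0.0, -2.455]
contact_force: [-2.8, -3.1, -0.7]
grip_width: 0.7
gripper_force: 2.2
```

```bash
python3 jars.py|sed -n 3p; python3 go.py 618 166 46 219
```

```text
scene world 565 123 r 46 ztop 85.5 plate -91.0 61.0
t 19.25 at [531.6  95.8  48. ] yaw -140.6 frac [-0.742 -0.004  0.015] turn 0.006 F [-0.64 -0.11 -0.85] j [ 0.06  0.43 -0.34  0.8   0.   -0.63]
```

drive_tool(
  deltas=[
    [-0.05,0,0,0],
    [-0.1,0,0,0],
    [-0.15,0,0.003,0],
    [-0.2,0,0.006,0],
    [-0.25,0,0.01,0],
    [-0.3,0,0.01,0],
    [-0.35,0,0.01,0],
    [-0.4,0,0.01,0],
    [-0.45,0,0.01,0],
    [-0.5,0,0.01,0],
    [-0.55,0,0.01,0],
    [-0.6,0,0.01,0],
    [-0.65,0,0.01,0],
    [-0.7,0,0.01,0],
    [-0.735,0,0.01,0],
    [-0.735,0,0.01,0],
  ],
)

```text
t: 20.58
eef_pos: [616.0, 165.4, 46.2]
ee_rot: [-3.141, 0.002, -2.454]
contact_force: [-2.2, -1.6, -1.9]
grip_width: 0.7
gripper_force: 1.2
```

drive_tool(
  deltas=[
    [0.15,0,0,0],
    [0.25,0,-0.1,0],
    [0.4,0,-0.4,0],
    [0.4,0,-0.8,0],
    [0.5,0,-0.8,0],
    [0.6,0,-0.8,0],
  ],
)

```text
t: 21.08
eef_pos: [550.5, 107.8, 174.0]
ee_rot: [-3.133, 0.013, -2.455]
contact_force: [0.3, -0.1, 0.3]
grip_width: 0.701
gripper_force: 0.0
```

```bash
python3 jars.py; python3 -c "
from jars import *
jars('side'); im=optics.get_image('scene'); save(im,'end')"; python3 go.py 500 50 200 219
```

```text
scene world 454 310 r 47 ztop 85.1 plate -196.0 252.0
scene world 461 196 r 37 ztop 84.8 plate -193.0 138.0
scene world 649 193 r 47 ztop 77.2 plate -5.0 128.0
scene world 658 65 r 47 ztop 77.3 plate -1.0 0.0
scene world 662 -77 r 46 ztop 77.1 plate -2.0 -142.0
side world 473 -1128 r 64 ztop 84.5 plate -227.0 -1186.0
side world 663 -76 r 47 ztop 76.5 plate -1.0 -141.0
side world 657 66 r 47 ztop 76.8 plate -1.0 1.0
side world 650 195 r 46 ztop 77.0 plate -4.0 130.0
side world 440 183 r 46 ztop 84.8 plate -214.0 125.0
side world 454 312 r 46 ztop 84.9 plate -196.0 254.0
t 21.23 at [546.  107.4 167.5] yaw -140.7 frac [ 0.479 -0.102 -0.218] turn 0.005 F [ 1.3  -0.15 -1.15] j [ 0.08  0.36 -0.11  1.1   0.   -0.61]
```

View pics/end.png

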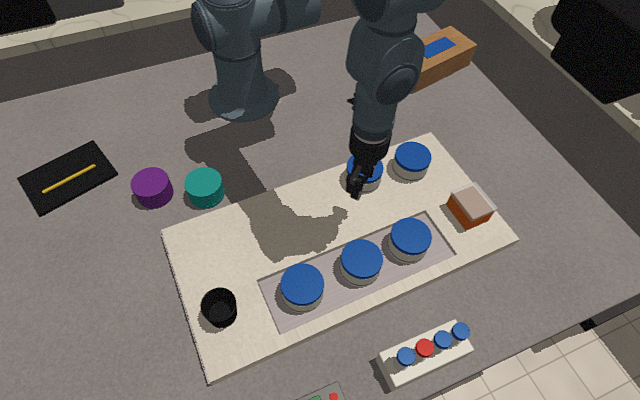

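Three jars stand on the plate at px (302,287), (361,261) and (410,240). Their tops have dropped about 7.9 mm, which is the 1 mm recess plus the sink of three full jars. The two empty ones, (365,171) and (413,161), are clear of the plate, and the tub and tip box look undisturbed. I'll hold still briefly, then hand in.

drive_tool(
  deltas=[
    [0,0,0,0],
    [0,0,0,0],
    [0,0,0,0],
    [0,0,0,0],
    [0,0,0,0],
    [0,0,0,0],
  ],
)

```text
t: 21.73
eef_pos: [545.0, 107.4, 165.7]
ee_rot: [3.141, -0.001, -2.455]
contact_force: [-0.1, 0.0, 0.4]
grip_width: 0.703
gripper_force: 0.0
```

```bash
python3 -c "
from bench import bot
print(bot.job_done())"
```

```text
the job is handed in; nothing more can be done
None
```

I handed the job in at about 22 s: the three full jars stand upright on the balance plate, sunk about 7 mm by camera measurement, and the two empty ones were never touched; the hand-in returned no verdict.

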